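# Show the silver plates on the locking slide tray

## Robot

A 7-joint arm with a two-finger parallel gripper is mounted at the origin on the work surface. World frame = base frame: x ahead of the robot, y to its left, z up, the work surface at z = 0. Lengths are in m, angles in rad, forces in N, time in s.
With the tool pointing down it reaches from about 0.35 to 0.9 m from the base axis. Payload 7.2 kg.
Tool frame: the origin (TCP) lies on the front face of the gripper's body, between the roots of the fingers; the fingertips stand 80 mm ahead of it and the grasp point (between the pads) lies 61 mm ahead of it; z points along the fingers, y is the line along which they close (so a half turn about z gives the same grasp; the last joint's range is limited). The gripper opens to 88 mm and grips with 3 to 60 N. Pads are 20 mm wide; open, the fingers measure 115 mm over their backs; the gripper's body (75 mm by 178 mm) begins 61 mm behind the grasp point.
Start: joints at [1.28, 0.411, -0.013, 1.596, 0.006, 1.134, -0.082], TCP at [0.138, -0.61, 0.303] pointing down, gripper open.
Joint ranges: [-2.95, 2.95], [-0.29, 1.99], [-1.47, 1.44], [0.14, 2.54], [-1.03, 4.17], [0.13, 1.85], [-2.86, 2.86]. Speed limits (rad/s): [2.39, 2.39, 3.01, 3.01, 3.14, 3.14, 3.14].

## Interface

Orientations are given as a unit quaternion [x, y, z, w].
In Python, from plant import env gives the robot as it stands.
- The arm moves only by the shell command python3 -m creep 'ROWS'. ROWS is JSON, a list of rows, each a list of 3 entries, a list of its own where there are three numbers: the closure, from -1 (fully open) to 1 (shut), then the shift along the tool's x, y, z in mm, then the turn, a rotation vector about the tool's x, y, z in degrees. A call has 1 to 20 rows; each row is the pose to reach, as a shift and turn from the pose commanded when the call began, along the tool's axes at that moment; what a row does not reach only later rows make up. A row lasts 1/12 s, in which the tool goes at most 41.7 mm and 7.16 degrees, less where a joint would pass 70% of its speed; a pose out of reach is approached as far as the arm can. A call with a gripper value outside its range is refused whole. The fingers move at their own pace and stop on an object; the grip force is fixed at half the most. Time passes only in rows, so rows that repeat a pose let the fingers close. It gives the time, the measured TCP pose, the force, the opening and the grip force at its end, in the units of the state.
- env.observe(): the state, without advancing time (a new reading comes with each control period).
- env.grab_frame(name): name is "scene" or "top" or "wrist"; returns (picture, depth): 384x512x3 uint8, blue, green, red; 384x512 float32, m along the optical axis (not along the pixel's ray), 0 where there is no reading.
- env.calibration(name): a dict with "camera_matrix" (3x3 intrinsics, pixels), "R" (3x3) and "t" (3): a world point X has camera coordinates R X + t. Camera axes: x right, y down, z forward; pixel columns grow to the right and rows downward; lengths in m; the calibration is good to about 2 mm. A picture is of the moment at which its call begins: read the wrist's pose just before it. calibration takes no time and is no camera call; for the wrist camera it gives the pose at the moment of the call.
- env.hand_in(): hands the job in; it is judged then, once.
Trained networks look in the newest picture that a camera, given by its name, has taken for a name from the list of things; names that differ only in an ending like _2 or _b are one class to them, and where a whole thing is asked for, a point or a joint stands for the part that bears it (a point fixed in the world has none). Each returns a list of dicts, best first, with "p" (0 to 1); they miss things now and then, are a little off and sometimes report something else, mostly with a low value. They report only what shows in the picture. A call takes as long as a camera call.
- env.search_frame(camera, thing): "point" ([x, y, z] in m, in the coordinates of the camera as it stood for that picture, good to about 4 mm: the middle of the surface that is visible of it).
- env.tip_of(camera, thing): "point" ([x, y, z] in m, in the coordinates of the camera as it stood for that picture, good to about 4 mm: a listed point, or the origin of a listed thing).
The state is a dict: "t": time; "q": joint angles; "dq": joint speeds; "effort": joint torques, N m; "position": TCP position; "tool_rot": TCP orientation; "contact_force": force on the tool from outside, world axes, zero at the start; "torque": the same for the moment, N m; "width": opening from 0.0 (shut) to 1.0 (fully open); "finger_force": force on a finger pad.
Only numpy, scipy, OpenCV 4.12 (cv2) and the standard library are available. Lean on these libraries where they do the work, as an engineer would, in place of code of your own. Each camera call takes 0.05 s, during which the arm holds its last target. There are 200 camera calls.

## Task

Two slide-out plate trays stand on the engraver's bench. For the stock count, take the one whose steel box carries a silver sample plate on its lid, pull its tray out by the handle until it locks, and let go so that it stays out on its own for about a second. Then press that box's red release button so that the tray runs fully home; keep the tray marked with the brass plate shut.

Things in the scene. Friction and masses are not known exactly. Their poses are not given: they have to be found in the camera images.
- silver_tray (a joint): How far the silver-marked tray is out of its box, m: 0 home; latches at 0.120 and rests there; hard stop 0.132. A damped return spring pulls it home, 2.4 N at 0 to 5 N at 0.120: let go unlatched, it runs home in about 2 s. Passing the latch takes 3 N more and dips the red button. Box: grey steel, 250 x 190 x 80 mm tall, a big silver embossed plate on its lid, a small tin at the lid's back.
- silver_handle (a point): Centre of the silver-marked tray's level steel bar handle: 12 mm thick, 110 mm long along y, 58 mm above the bench, 36 mm out from the wooden front panel (172 mm wide, top 72 mm above the bench) to the bar's centre; posts to the panel 50 mm either side. x points level into the box; the tray pulls out along -x; z up. Moves with the tray.
- silver_release (a point): Centre of the top of the silver-marked box's red release button: round cap 30 mm across, 98 mm above the bench, on the lid at the front corner on the +y side, in a dark collar 42 mm across. Axes as the handle. Presses straight down 7 mm against 1.6 N rising to 4.4 N; from 5 mm down the latch is free and the tray runs home. Springs back up; stays with the box.
- brass_tray (a joint): How far the other tray is out of its box, m, 0 home: same make of box with the same handle and red button, but a brass (golden) embossed plate on its lid. Keep it shut.

How it is judged:
By the outcome, as a careful person would: the job done as asked, in the order asked, and still so for the second after the job is handed in, with the robot touching nothing.
It also fails if it takes over 50 s, if anything falls off the work surface, if the arm or the gripper's body presses on something with over 40 N, if the wrist force passes 120 N, or if a joint passes its speed limit or range.

## Working session

There is one attempt and no reset: what is moved stays moved. The work goes in short steps, Python scripts to look and compute and a shell command to move; the robot and the scene stay as the last step left them, time stands still between calls to the robot, and variables do not carry over. Pictures are saved under pics/ and viewed, at most 10 in all, crops included, and the job is handed in when it is done.

```bash
mkdir -p pics
cat > h.py <<'E'
import numpy as np, cv2
from plant import env
from scipy.spatial.transform import Rotation as Ro
def w(cam,p):
    c=env.calibration(cam); return np.array(c["R"]).T@(np.array(p)-np.array(c["t"]))
E
python3 - <<'E'
from h import *
ims=[]
for c in("scene","top"):
    im,d=env.grab_frame(c); cv2.imwrite(f"pics/{c}.png",im)
    for n in("silver_handle","silver_release"):
        for r in env.tip_of(c,n)[:3]: print(c,n,round(r["p"],2),w(c,r["point"]).round(3))
    for n in ("silver_tray","brass_tray"):
        for r in env.search_frame(c,n)[:3]: print(c,n,round(r["p"],2),w(c,r["point"]).round(3))
s=env.observe();print(s["t"],s["position"],s["tool_rot"],s["width"],Ro.from_quat(s["tool_rot"]).as_matrix().round(3))
E
```

```text
scene silver_handle 0.71 [0.549 0.156 0.06 ]
scene brass_tray 0.6 [ 0.571 -0.231  0.065]
top silver_handle 0.64 [0.547 0.156 0.061]
top silver_release 0.45 [0.624 0.222 0.094]
top silver_tray 0.68 [0.583 0.156 0.063]
top brass_tray 0.81 [ 0.601 -0.231  0.064]
0.5 [ 0.13808967 -0.6095289   0.30259591] [ 9.93800703e-01  1.11176256e-01 -3.55621058e-06 -4.63885707e-05] 1.0020252279613562 [[ 0.975  0.221 -0.   ]
 [ 0.221 -0.975  0.   ]
 [ 0.    -0.    -1.   ]]
```

View pics/scene.png

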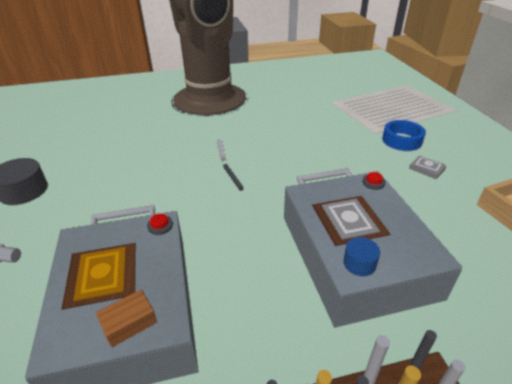

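View pics/top.png

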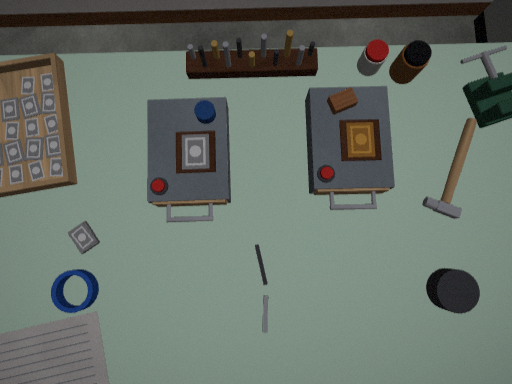

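The scene view shows the silver-plate box on the right (handle ~(325,175), red button (374,180), tin (361,256)). In the top view it is on the left: handle (190,215), button (159,186). Next I'll measure the handle, its yaw and the button from depth.

Run:
```python
from h import *
im,d=env.grab_frame("top"); c=env.calibration("top"); K=np.array(c["camera_matrix"])
v,u=np.mgrid[:384,:512]
P=np.stack([(u-K[0,2])/K[0,0]*d,(v-K[1,2])/K[1,1]*d,d],-1)
W=(P-np.array(c["t"]))@np.array(c["R"])
def box(u0,u1,v0,v1,z0,z1,col=None):
    m=(u>=u0)&(u<=u1)&(v>=v0)&(v<=v1)&(W[...,2]>z0)&(W[...,2]<z1)
    if col is not None:m&=col
    return W[m]
b=box(160,220,213,226,.045,.08);print("bar",len(b),b.mean(0),b.min(0),b.max(0))
h,s,_=[im[...,i].astype(int) for i in range(3)]
red=(im[...,2].astype(int)>120)&(im[...,1]<70)
r=box(145,175,175,198,.08,.12,red);print("btn",len(r),r.mean(0),r.min(0),r.max(0))
l=box(140,240,90,210,.07,.088);rect=cv2.minAreaRect((l[:,:2]*1000).astype(np.float32));print("lid",rect)
p=np.polyfit(b[:,1],b[:,0],1);print("bar slope deg",np.degrees(np.arctan(p[0])))
s=env.observe();T=Ro.from_quat(s["tool_rot"]).as_matrix();print(s["t"],s["position"])
# to pose: tool y along world -x... candidates
for yaw in(90,-90):
    Rt=Ro.from_euler("z",yaw,degrees=True).as_matrix()@np.diag([1,-1,-1]);print(yaw,Ro.from_matrix(T.T@Rt).as_rotvec(degrees=True).round(1))
for g in([0.549,0.156,0.25],):print((T.T@(np.array(g)-s["position"])*1000).round())
```

```text
bar 262 [0.54924968 0.15829188 0.06291479] [0.54261011 0.10329288 0.05588674] [0.56247539 0.21283622 0.06747575]
btn 98 [0.62425014 0.22374879 0.09838931] [0.61247504 0.21082933 0.09483761] [0.63600727 0.23683141 0.10333427]
lid ((712.559814453125, 158.39715576171875), (256.5887756347656, 188.68667602539062), 0.5410405397415161)
bar slope deg 0.3115711769423078
0.55 [ 0.13805853 -0.60956089  0.30264383]
90 [  0.    0.  -77.2]
-90 [  0.   -0.  102.8]
[ 570. -656.   53.]
```

```bash
python3 -m creep '[[-1,[20,-23,0],[0,0,-3]],[-1,[50,-58,0],[0,0,-7]],[-1,[76,-87,0],[0,0,-11]],[-1,[102,-118,0],[0,0,-15]],[-1,[128,-148,0],[0,0,-19]],[-1,[154,-178,0],[0,0,-23]],[-1,[180,-208,0],[0,0,-27]],[0.4,[206,-238,0],[0,0,-31]],[0.4,[232,-268,0],[0,0,-35]],[0.4,[258,-298,0],[0,0,-39]],[0.4,[284,-328,0],[0,0,-43]],[0.4,[310,-358,0],[0,0,-47]],[0.4,[336,-388,0],[0,0,-51]],[0.4,[362,-418,0],[0,0,-55]],[0.4,[388,-448,0],[0,0,-59]],[0.4,[414,-478,0],[0,0,-63]],[0.4,[440,-508,0],[0,0,-67]],[0.4,[466,-538,0],[0,0,-71]],[0.4,[492,-568,0],[0,0,-75]],[0.4,[510,-588,0],[0,0,-77]]]'
python3 - <<'E'
from h import *
s=env.observe();T=Ro.from_quat(s["tool_rot"]).as_matrix();print(T.round(3),s["position"],s["q"],s["width"])
print((T.T@(np.array([.549,.157,.22])-s["position"])*1000).round(),Ro.from_matrix(T.T@(Ro.from_euler("z",90,degrees=True).as_matrix()@np.diag([1,-1,-1]))).as_rotvec(degrees=True))
E
```

```text
t: 2.22
position: [0.5066, 0.0802, 0.303]
tool_rot: [0.706, 0.708, 0.001, -0.0]
contact_force: [0.1, -0.7, -1.0]
width: 0.297
finger_force: 0.0
[[-0.002  1.     0.001]
 [ 1.     0.002  0.001]
 [ 0.001  0.001 -1.   ]] [0.50655453 0.08020133 0.30300467] [ 0.34556873  0.30190391 -0.72472822  1.8288602   0.22287024  1.09224847
 -0.45815309] 0.2971686130303136
[77. 42. 83.] [ 0.07253564 -0.08393265  0.10050549]
```

```bash
python3 -m creep '[[0.4,[25,14,20],[0,0,0]],[0.4,[50,28,40],[0,0,0]],[0.4,[77,42,65],[0,0,0]],[0.4,[77,42,83],[0,0,0]],[0.4,[77,42,83],[0,0,0]],[0.4,[77,42,83],[0,0,0]]]'
python3 - <<'E'
from h import *
s=env.observe();print(s["position"],s["contact_force"])
im,d=env.grab_frame("wrist");cv2.imwrite("pics/w1.png",im)
for n in("silver_handle","silver_release"):
    for r in env.tip_of("wrist",n)[:2]: print(n,round(r["p"],2),w("wrist",r["point"]).round(4))
E
```

```text
t: 2.72
position: [0.5473, 0.1532, 0.2189]
tool_rot: [0.708, 0.706, -0.001, -0.001]
contact_force: [-0.5, -0.9, 0.6]
width: 0.299
finger_force: 0.0
[0.5473485  0.15315911 0.2189478 ] [-0.47764473 -0.94798663  0.55505556]
silver_handle 0.76 [0.5481 0.1568 0.0586]
```

View pics/w1.png

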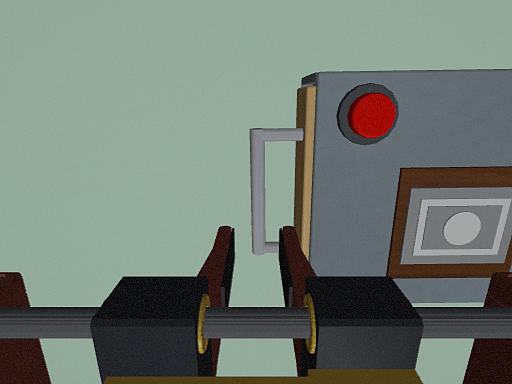

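The wrist view shows the bar at column ~258, midway between the fingertips (columns ~228 and ~290), with the silver plate on the lid at right. I'll descend and grip.

```bash
python3 -m creep '[[0.4,[0,0,20],[0,0,0]],[0.4,[0,0,45],[0,0,0]],[0.4,[0,0,70],[0,0,0]],[0.4,[0,0,85],[0,0,0]],[0.4,[0,0,95],[0,0,0]],[0.4,[0,0,101],[0,0,0]],[0.4,[0,0,101],[0,0,0]],[0.4,[0,0,101],[0,0,0]]]' && python3 -m creep '[[1,[0,0,0],[0,0,0]],[1,[0,0,0],[0,0,0]],[1,[0,0,0],[0,0,0]],[1,[0,0,0],[0,0,0]],[1,[0,0,0],[0,0,0]]]'
```

```text
t: 3.53
position: [0.5484, 0.1534, 0.1197]
tool_rot: [0.709, 0.705, 0.001, 0.0]
contact_force: [0.4, 0.2, 0.2]
width: 0.298
finger_force: 0.0
t: 3.95
position: [0.548, 0.1536, 0.1195]
tool_rot: [0.708, 0.706, 0.0, 0.0]
contact_force: [-1.9, -0.6, 7.4]
width: 0.122
finger_force: 30.0
```

```bash
python3 -m creep '[[1,[0,-6,0],[0,0,0]],[1,[0,-16,0],[0,0,0]],[1,[0,-28,0],[0,0,0]],[1,[0,-40,0],[0,0,0]],[1,[0,-52,0],[0,0,0]],[1,[0,-64,0],[0,0,0]],[1,[0,-76,0],[0,0,0]],[1,[0,-88,0],[0,0,0]],[1,[0,-98,0],[0,0,0]],[1,[0,-106,0],[0,0,0]],[1,[0,-112,0],[0,0,0]],[1,[0,-117,0],[0,0,0]],[1,[0,-121,0],[0,0,0]],[1,[0,-124,0],[0,0,0]],[1,[0,-126,0],[0,0,0]],[1,[0,-126,0],[0,0,0]],[1,[0,-126,0],[0,0,0]],[1,[0,-126,0],[0,0,0]]]'
```

```text
t: 5.45
position: [0.4232, 0.1525, 0.1195]
tool_rot: [0.709, 0.705, 0.0, 0.002]
contact_force: [5.1, -6.5, 6.4]
width: 0.126
finger_force: 30.0
```

```bash
python3 -m creep '[[1,[0,3,0],[0,0,0]],[1,[0,5,0],[0,0,0]],[1,[0,6,0],[0,0,0]],[1,[0,6,0],[0,0,0]],[1,[0,6,0],[0,0,0]]]'
```

```text
t: 5.87
position: [0.4281, 0.1526, 0.1194]
tool_rot: [0.709, 0.705, -0.001, 0.001]
contact_force: [0.2, -6.5, 11.7]
width: 0.131
finger_force: 30.0
```

Force along x fell to about 0, so the latch is holding. I'll open slightly and lift.

```bash
python3 -m creep '[[0.4,[0,0,0],[0,0,0]],[0.4,[0,0,0],[0,0,0]],[0.4,[0,0,0],[0,0,0]],[0.4,[0,0,0],[0,0,0]],[0.4,[0,0,-15],[0,0,0]],[0.4,[0,0,-40],[0,0,0]],[0.4,[0,0,-70],[0,0,0]],[0.4,[0,0,-100],[0,0,0]],[0.4,[0,0,-120],[0,0,0]],[0.4,[0,0,-120],[0,0,0]],[1,[0,0,-120],[0,0,0]],[1,[0,0,-120],[0,0,0]],[1,[0,0,-120],[0,0,0]]]'
python3 - <<'E'
from h import *
im,d=env.grab_frame("scene");cv2.imwrite("pics/s2.png",im)
for c in("wrist","top"):
    im,d=env.grab_frame(c)
    for n in("silver_handle","silver_release"):
        for r in env.tip_of(c,n)[:2]: print(c,n,round(r["p"],2),w(c,r["point"]).round(4))
s=env.observe();T=Ro.from_quat(s["tool_rot"]).as_matrix();print(s["t"],s["position"],s["width"],(T.T@(np.array([.6245,.2225,.215])-s["position"])*1000).round(1))
E
```

```text
t: 6.95
position: [0.4272, 0.1536, 0.2374]
tool_rot: [0.709, 0.706, -0.001, -0.001]
contact_force: [0.1, -0.5, 0.5]
width: 0.108
finger_force: 0.0
wrist silver_handle 0.86 [0.4291 0.1568 0.0559]
top silver_handle 0.62 [0.4242 0.1579 0.0598]
top silver_release 0.46 [0.6232 0.2236 0.0925]
7.3 [0.42771779 0.15397938 0.23828528] 0.0023935686136821047 [ 69.3 196.5  23.1]
```

View pics/s2.png

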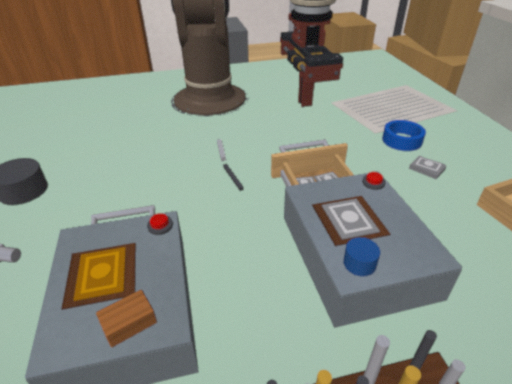

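The silver tray is out (panel around (310,160)), standing on its own, and the gripper is clear. I'll move above the button, dwelling so it stays out well over a second.

```bash
python3 -m creep '[[1,[7,20,2],[0,0,0]],[1,[17,48,5],[0,0,0]],[1,[27,78,9],[0,0,0]],[1,[38,108,12],[0,0,0]],[1,[49,138,16],[0,0,0]],[1,[59,168,20],[0,0,0]],[1,[66,188,22],[0,0,0]],[1,[69,196,23],[0,0,0]],[1,[69,196,23],[0,0,0]],[1,[69,196,23],[0,0,0]],[1,[69,196,23],[0,0,0]],[1,[69,196,23],[0,0,0]],[1,[69,196,23],[0,0,0]],[1,[69,196,23],[0,0,0]],[1,[69,196,23],[0,0,0]]]'
python3 - <<'E'
from h import *
im,d=env.grab_frame("wrist");cv2.imwrite("pics/w2.png",im)
for c in("wrist","top"):
    env.grab_frame(c)
    for n in("silver_handle","silver_release"):
        for r in env.tip_of(c,n)[:1]: print(c,n,round(r["p"],2),w(c,r["point"]).round(4))
print(env.observe()["position"])
E
```

```text
t: 8.55
position: [0.624, 0.2218, 0.2161]
tool_rot: [0.709, 0.706, 0.0, 0.0]
contact_force: [0.2, -0.7, 1.3]
width: 0.008
finger_force: 0.0
wrist silver_release 0.76 [0.6214 0.2258 0.0963]
[0.6241526  0.22214858 0.21560831]
```

View pics/w2.png

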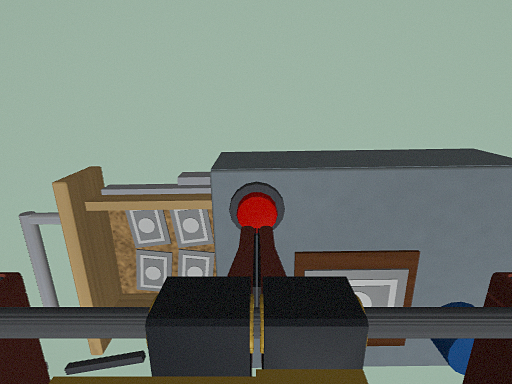

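The closed fingertips are over the red cap (256,210), and the tray is still out at left. I'll press.

```bash
python3 -m creep '[[1,[2,0,15],[0,0,0]],[1,[2,0,28],[0,0,0]],[1,[2,0,34],[0,0,0]],[1,[2,0,38],[0,0,0]],[1,[2,0,41],[0,0,0]],[1,[2,0,43],[0,0,0]],[1,[2,0,44.5],[0,0,0]],[1,[2,0,44.5],[0,0,0]],[1,[2,0,44.5],[0,0,0]],[1,[2,0,44.5],[0,0,0]],[1,[2,0,44.5],[0,0,0]]]'
python3 - <<'E'
from h import *
env.grab_frame("top")
for r in env.tip_of("top","silver_handle")[:2]: print(round(r["p"],2),w("top",r["point"]).round(4))
E
```

```text
t: 9.82
position: [0.6241, 0.2242, 0.1714]
tool_rot: [0.709, 0.706, 0.0, 0.0]
contact_force: [-3.7, -0.7, 3.8]
width: -0.0
finger_force: 2.0
```

```bash
python3 -m creep '[[1,[0,0,0],[0,0,0]],[1,[0,0,0],[0,0,0]],[1,[0,0,0],[0,0,0]],[1,[0,0,0],[0,0,0]],[1,[0,0,0],[0,0,0]],[1,[0,0,0],[0,0,0]],[1,[0,0,0],[0,0,0]],[1,[0,0,0],[0,0,0]],[1,[0,0,0],[0,0,0]],[1,[0,0,0],[0,0,0]],[1,[0,0,0],[0,0,0]],[1,[0,0,0],[0,0,0]]]'
python3 - <<'E'
from h import *
im,_=env.grab_frame("scene");cv2.imwrite("pics/s3.png",im)
for r in env.tip_of("scene","silver_handle")[:2]: print(round(r["p"],2),w("scene",r["point"]).round(4))
E
```

```text
t: 10.92
position: [0.6241, 0.2242, 0.1713]
tool_rot: [0.709, 0.706, 0.0, -0.0]
contact_force: [-3.4, -0.4, 4.9]
width: 0.003
finger_force: 2.7
0.58 [0.5436 0.1572 0.0599]
```

View pics/s3.png

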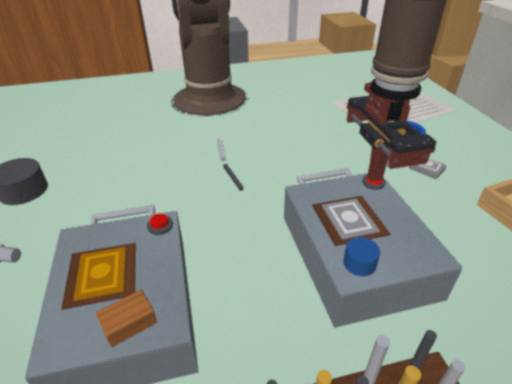

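The tray is in (handle at (325,175), as at the start). I'll raise the tool, let things settle, and check that it is fully home.

```bash
python3 -m creep '[[1,[0,0,0],[0,0,0]],[1,[0,0,0],[0,0,0]],[1,[0,0,0],[0,0,0]],[1,[0,0,0],[0,0,0]],[1,[0,0,0],[0,0,0]],[1,[0,0,-5],[0,0,0]],[1,[0,0,-15],[0,0,0]],[1,[0,0,-35],[0,0,0]],[1,[0,0,-65],[0,0,0]],[1,[0,-40,-95],[0,0,0]],[1,[0,-75,-110],[0,0,0]],[1,[0,-110,-120],[0,0,0]],[1,[0,-140,-120],[0,0,0]],[1,[0,-170,-120],[0,0,0]],[1,[0,-190,-120],[0,0,0]],[1,[0,-200,-120],[0,0,0]],[1,[0,-200,-120],[0,0,0]],[1,[0,-200,-120],[0,0,0]]]'
python3 - <<'E'
from h import *
im,d=env.grab_frame("scene");cv2.imwrite("pics/s4.png",im)
a=cv2.imread("pics/scene.png");print("diff in handle/panel zone",np.abs(a.astype(int)-im)[160:200,280:390].mean(),"brass",np.abs(a.astype(int)-im)[200:250,60:200].mean())
for n in("silver_handle",):
    for r in env.tip_of("scene",n)[:2]: print(n,round(r["p"],2),w("scene",r["point"]).round(4))
s=env.observe();print(s["contact_force"],s["dq"].round(3) if hasattr(s["dq"],"round") else s["dq"])
E
```

```text
t: 12.52
position: [0.4252, 0.2249, 0.2918]
tool_rot: [0.709, 0.706, 0.001, 0.001]
contact_force: [0.3, -0.5, -0.3]
width: 0.009
finger_force: 0.0
diff in handle/panel zone 1.7443939393939394 brass 1.7616190476190476
silver_handle 0.64 [0.545  0.1556 0.0595]
[ 0.03166208 -0.47785738 -0.34052138] [-0.001  0.009 -0.002  0.003 -0.001 -0.     0.001]
```

View pics/s4.png

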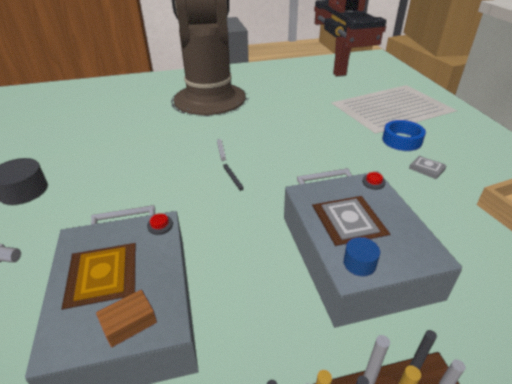

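The scene matches the first picture, with differences only at noise level. Both trays are home, the tin is in place, and the arm is clear.

```bash
python3 -c "
from plant import env
print(env.hand_in())"
```

```text
the job is handed in; nothing more can be done
None
```

Job handed in: the silver-marked tray was pulled out until it latched, stayed out on its own for over 2 s, and ran home when I pressed its red button; the brass-marked tray stayed shut.

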